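Fetch the handheld meter from behind the bottle and pot

TASK

The handheld meter lies at the back of the stock bay, behind a square bottle and a round pot: first stand both of these, upright, on the cork tray at the side, then lift out the meter and lay it flat, screen up, between the corner stops of the black cradle (either way round). Once it is there, put the bottle and the pot back in the bay, each standing in the very spot where it stood at the start. Keep the bottle and pot upright throughout and leave the tape ring, the brush and the parts box alone.

Things in the scene. Friction and masses are not known exactly. Their poses are not given: they have to be found in the camera images.
- bay: Stock bay, fixed: grey floor 200 (x) x 212 (y) x 6 mm, open in front (-x); steel walls at the sides (196 mm apart, tops at 40 mm) and back (46 mm). Origin: centre of the underside. Bottle and pot stand in its front half, one left, one right (varies), 88 mm between centres, 45 mm in front of the origin; the meter lies across 18 mm behind it, about 8 mm from both, 50 mm free behind it.
- side_tray: Set-aside tray, fixed: flat cork tray 250 (x) x 150 (y) mm with floor 4 mm thick and a thin plywood rim 10 mm high (inside 238 x 138 mm). Origin: centre of its underside, on the bench; long side along its x. It is on one side of the bay, the cradle on the other; sides change.
- cradle: Cradle for the meter, fixed: black plate 176 (x) x 82 (y) x 6 mm with grey stops at both ends and four corners, tops 18 mm above the bench; the room between the stops is 156 (x) x 62 (y) mm; the long sides are open for the fingers over the middle 108 mm. Origin: centre of its underside, on the bench; the meter's length goes along the cradle's x.
- bottle: White square bottle, loose, about 0.3 kg: body 66 x 66 mm, 85 mm high, with a grey round cap, 30 mm diameter, from 85 to 127 mm height, by which to pick it. Origin: centre of its underside; z up, along the cap's axis.
- pot: Round aluminium pot with fixed lid, loose, about 0.35 kg: 68 mm diameter, 85 mm high, with a black round knob, 30 mm diameter, from 85 to 127 mm height, by which to pick it. Origin: centre of its underside; z up, along the knob's axis.
- meter: Handheld meter, loose, about 0.28 kg: grey plastic bar 42 (x) x 136 (y) x 42 (z) mm, lying flat with its dark screen and keys on top. Origin: centre of its underside; y along its length, z out of the screen side.
- tape: Bystander, loose: ring of clear tape, 90 mm diameter, 22 mm high, lying flat beyond the bay. Origin: centre of its underside. Leave alone.
- brush: Bystander, loose: small hand brush lying on the bench beyond the work, its length along its x. Leave alone.
- parts_box: Bystander, loose: small white open box of connectors, 90 x 70 x 35 mm. Origin: centre of its underside. Leave alone.

How it is judged (in metres and radians):
On the way, in this order (a step that is already met when the one before it is completed fails the run):
1. bottle and pot both stand upright on the cork tray, let go, while the meter is not yet in the cradle (x of bottle in the frame of side_tray between -0.1 and 0.1 m and y of bottle in the frame of side_tray between -0.055 and 0.055 m and z of each of bottle, pot in the frame of side_tray below 0.009 m and angle between each of bottle, pot's own z axis and vertical below 0.1 rad and linear speed of each of bottle, pot below 0.03 m/s and angular speed of each of bottle, pot below 0.3 rad/s and contact force between the fingers and bottle below 0.1 N and x of pot in the frame of side_tray between -0.1 and 0.1 m and y of pot in the frame of side_tray between -0.055 and 0.055 m and contact force between the fingers and pot below 0.1 N), for 0.2 s.
2. the meter lies flat in the cradle, let go, with bottle and pot still on the tray (x of meter in the frame of cradle between -0.016 and 0.016 m and y of meter in the frame of cradle between -0.016 and 0.016 m and z of meter in the frame of cradle below 0.01 m and angle between each of meter, bottle, pot's own z axis and vertical below 0.1 rad and angle between the y axis of meter and the x axis of cradle, either way round below 0.25 rad and linear speed of each of meter, bottle, pot below 0.03 m/s and angular speed of each of meter, bottle, pot below 0.3 rad/s and contact force between the fingers and meter below 0.1 N and x of bottle in the frame of side_tray between -0.1 and 0.1 m and y of bottle in the frame of side_tray between -0.055 and 0.055 m and z of each of bottle, pot in the frame of side_tray below 0.009 m and x of pot in the frame of side_tray between -0.1 and 0.1 m and y of pot in the frame of side_tray between -0.055 and 0.055 m), for 0.2 s.
At the end, for the whole second after the job is handed in: The meter lies flat (within 0.1 rad), screen up, between the cradle's stops (centre within 16 mm along and across, length within 0.25 rad of the cradle's); bottle and pot each stand upright (within 0.1 rad) within 15 mm of where they stood at the start; all released and at rest (x of meter in the frame of cradle between -0.016 and 0.016 m and y of meter in the frame of cradle between -0.016 and 0.016 m and z of meter in the frame of cradle below 0.01 m and angle between each of meter, bottle, pot's own z axis and vertical below 0.1 rad and angle between the y axis of meter and the x axis of cradle, either way round below 0.25 rad and linear speed of each of meter, bottle, pot below 0.03 m/s and angular speed of each of meter, bottle, pot below 0.3 rad/s and contact force between the fingers and meter below 0.1 N and distance of each of bottle, pot from where it was at the start of the episode below 0.015 m and contact force between the fingers and bottle below 0.1 N and contact force between the fingers and pot below 0.1 N); the robot touches nothing.
It fails at once if the tape ring is disturbed (moved more than 20 mm) (distance of tape from where it was at the start of the episode above 0.02 m).
It fails at once if the brush is disturbed (moved more than 20 mm) (distance of brush from where it was at the start of the episode above 0.02 m).
It fails at once if the parts box is disturbed (moved more than 20 mm) (distance of parts_box from where it was at the start of the episode above 0.02 m).
It fails at once if the bottle is tipped (more than 0.6 rad) (angle between bottle's own z axis and vertical above 0.6 rad).
It fails at once if the pot is tipped (more than 0.6 rad) (angle between pot's own z axis and vertical above 0.6 rad).
It also fails if it takes over 122 s, if anything falls off the work surface, if the arm or the gripper's body presses on something with over 40 N, if the wrist force passes 120 N, or if a joint passes its speed limit or range.

ROBOT

A 7-joint arm with a two-finger parallel gripper is mounted at the origin on the work surface. World frame = base frame: x ahead of the robot, y to its left, z up, the work surface at z = 0. Lengths are in mm, angles in rad, forces in N, time in s.
With the tool pointing down it reaches from about 350 to 900 mm from the base axis. Payload 7.2 kg.
Tool frame: the origin (TCP) lies at the very end of the fingers, on their centre line; the grasp point (between the pads) lies behind it (pinch_z is the z of the grasp point in the tool frame, in mm); z points along the fingers, x is the direction in which the jaws open and shut, and the axes are right-handed (so a half turn about z gives the same grasp; the last joint's range is limited). The gripper opens to 88 mm and grips with 3 to 60 N. Pads are 20 mm wide; open, the fingers measure 115 mm over their backs; the gripper's body (75 mm by 178 mm) begins 61 mm behind the grasp point.
Start: joints at [1.207, 0.411, -0.013, 1.596, 0.006, 1.134, -0.082], TCP at [182.179, -597.863, 222.653] pointing down, gripper open.
Joint ranges: [-2.95, 2.95], [-0.29, 1.99], [-1.47, 1.44], [0.14, 2.54], [-1.03, 4.17], [0.13, 1.85], [-2.86, 2.86]. Speed limits (rad/s): [2.39, 2.39, 3.01, 3.01, 3.14, 3.14, 3.14].

INTERFACE

Orientations are given as a unit quaternion [w, x, y, z].
In Python, from station import read_state, grab_frame, hand_in, pinch_z gives the robot as it stands.
- The arm moves only by the tool servo_tool, never from a script. Its argument "rows" is a list of rows, each a list of 3 entries, a list of its own where there are three numbers: the closure, from -1 (fully open) to 1 (shut), then the shift along the world's x, y, z each as a share of 0.4 m, from -1 to 1, then the turn about the world's z as a share of 180 degrees, from -1 to 1. In form: [[claw, [tx, ty, tz], spin], ...]. A call has 1 to 10 rows; each row is the pose to reach, as a shift and turn from the pose commanded when the call began, turning the shorter way round; what a row does not reach only later rows make up. A row lasts 1/10 s, in which the tool goes at most 50 mm and 8.59 degrees, less where a joint would pass 70% of its speed; a pose out of reach is approached as far as the arm can. A call with a number of a shift or a turn outside -1 to 1 is refused whole. A call with a gripper value outside its range is refused whole. The fingers move at their own pace and stop on an object; the grip force is fixed at half the most. Time passes only in rows, so rows that repeat a pose let the fingers close. It gives the time, the measured TCP pose, the force and the opening at its end, in the units of the state.
- read_state(): the state, without advancing time (a new reading comes with each control period).
- grab_frame(name): name is "scene" or "top" or "wrist"; returns a dict with "pixels" (420x560x3 uint8, blue, green, red), "camera_matrix" (3x3 intrinsics, pixels), "eye" and "orientation" of the camera in the world. Camera axes: x right, y down, z forward; pixel columns grow to the right and rows downward; lengths in mm; the calibration is good to about 2 mm. A picture is of the moment at which its call begins. There is no depth.
- hand_in(): hands the job in, once; it reports no verdict.
The state is a dict: "time_s": time; "qpos": joint angles; "qvel": joint speeds; "joint_torque": joint torques, N m; "tcp_pos": TCP position; "orientation": TCP orientation; "force": force on the tool from outside, world axes, zero at the start; "ft_torque": the same for the moment, N m; "finger_gap": finger opening in mm.
Only numpy, scipy, OpenCV 4.12 (cv2) and the standard library are available. Lean on these libraries where they do the work, as an engineer would, in place of code of your own. Each camera call takes 0.05 s, during which the arm holds its last target.

## Working session

There is one attempt and no reset: what is moved stays moved. The work goes in short steps, Python scripts to look and compute and a tool call to move; the robot and the scene stay as the last step left them, time stands still between calls to the robot, and variables do not carry over. Pictures are saved under pics/ and viewed, and the job is handed in when it is done.

Besides the shell and the picture viewer there is one more tool, called after ">>>" as name(argument=value, ...), one argument or row to a line, values as JSON. servo_tool: Moves the arm, as the interface text tells. Shift numbers are shares of 0.4 m and turn numbers shares of 180 degrees, none past 1 either way. Its arguments: {"type":"object","properties":{"rows":{"type":"array"}},"required":["rows"]}

```bash
mkdir -p pics; ls; python3 - <<'E'
from station import *
import cv2
s=read_state();print({k:(v if not hasattr(v,'tolist') else v.tolist()) for k,v in s.items()});print(pinch_z)
for n in ["scene","top"]:
    f=grab_frame(n);cv2.imwrite(f"pics/{n}0.png",f["pixels"]);print(n,f["camera_matrix"],f["eye"],f["orientation"])
E
```

```text
pics
{'time_s': 0.0, 'qpos': [1.2068338712325153, 0.4119024700792119, -0.012696352596144593, 1.5970570868569327, 0.005614311020043852, 1.134280850706425, -0.08216644376542885], 'qvel': [-0.0010353031333269736, 0.00027767506175006883, -0.0011901089122788393, 0.0015549974272665568, 9.989456031677643e-05, 0.0018612674023243546, -0.0006485566097697003], 'joint_torque': [-0.0006173020119604189, -58.79607439041138, 0.6409384869039059, -29.107450246810913, -0.05402467679232359, 0.018207269604317844, 0.00011504398116812808], 'tcp_pos': [181.96555402888325, -597.3916601528905, 221.80222315335303], 'orientation': [-0.0004245035714483959, 0.8035907645243366, -0.5951816810251471, -0.0006852298810646508], 'force': [-0.2888087483957889, -0.1538378944276585, -0.010182413691854587], 'ft_torque': [-0.0574942031689003, 0.017888498118853385, -0.005277589814016148], 'finger_gap': 88.01212856134374}
-18.700000000000003
scene [[461.88768268   0.         277.26714754]
 [  0.         461.88768268 208.09998715]
 [  0.           0.           1.        ]] [1219.3160104   125.59843289  847.2260889 ] [-0.20194334  0.59912662  0.73314861 -0.25051804]
top [[381.39468483   0.         277.77509305]
 [  0.         381.39468483 208.90450124]
 [  0.           0.           1.        ]] [523.64105849  22.12635388 847.98196181] [ 0.02958319 -0.69644546  0.71535689 -0.04850844]
```

View pics/scene0.png

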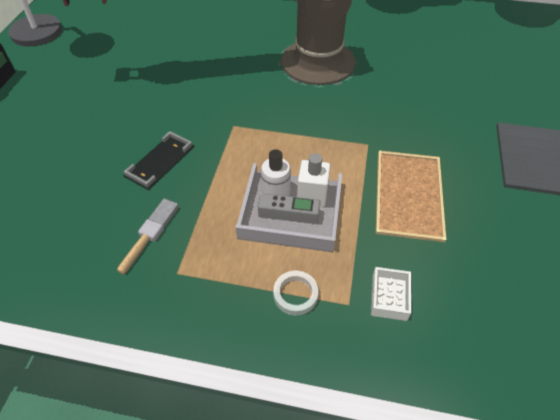

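View pics/top0.png

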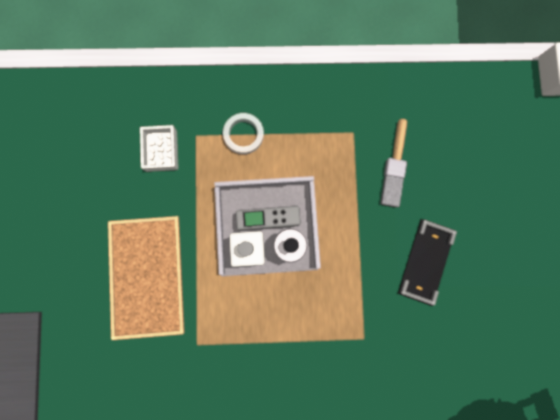

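The top view (up = +x, left = +y) shows the bay near (267,225), the bottle at (245,249), the pot's knob at (291,245) and the meter at (268,217). The tray is on the left at (146,278), the cradle on the right at (428,262). Next I zoom in to pick points.

```bash
cat > h.py <<'E'
import numpy as np,cv2
from scipy.spatial.transform import Rotation as R
from station import *
def Rm(q): return R.from_quat([q[1],q[2],q[3],q[0]]).as_matrix()
def unp(f,uv,z):
    uv=np.atleast_2d(np.array(uv,float)); d=np.c_[uv,np.ones(len(uv))]@np.linalg.inv(f["camera_matrix"]).T@Rm(f["orientation"]).T
    e=np.array(f["eye"]); return (e+d*((z-e[2])/d[:,2:]))[:,:2]
def proj(f,P):
    p=(np.atleast_2d(np.array(P,float))-f["eye"])@Rm(f["orientation"]); p=p@np.array(f["camera_matrix"]).T
    return p[:,:2]/p[:,2:]
def crop(f,x0,y0,w,h,s,name):
    cv2.imwrite(name,cv2.resize(f["pixels"][y0:y0+h,x0:x0+w],None,fx=s,fy=s,interpolation=cv2.INTER_CUBIC))
E
python3 - <<'E'
from h import *
import pickle
t=grab_frame("top");s=grab_frame("scene");pickle.dump((t,s),open("f0.pkl","wb"))
crop(t,205,165,125,120,5,"pics/tbay.png");crop(t,95,205,100,145,4,"pics/ttray.png");crop(t,390,210,75,100,6,"pics/tcr.png")
crop(s,230,125,130,130,5,"pics/sbay.png")
for uv,z in [((146,278),0),((428,262),6),((245,249),85),((268,217),48)]: print(unp(t,uv,z))
E
```

```text
[[473.56665642 288.91663671]]
[[ 490.33112956 -330.41526254]]
[[529.59705182  67.82106891]]
[[595.50839266  20.48175806]]
```

View pics/tbay.png

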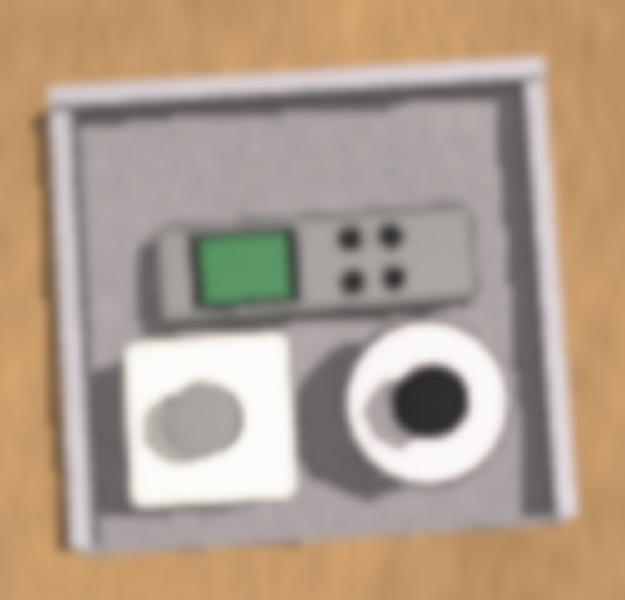

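View pics/ttray.png

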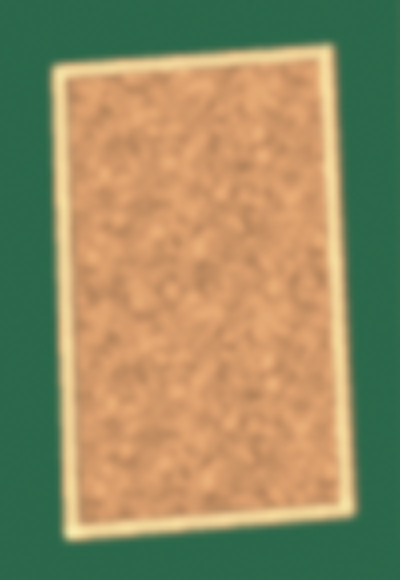

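View pics/tcr.png

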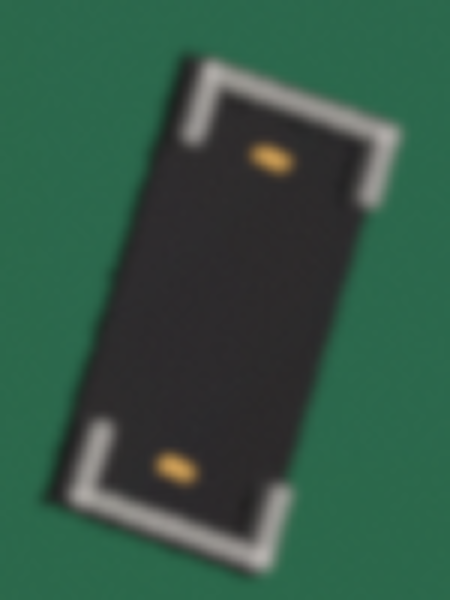

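View pics/sbay.png

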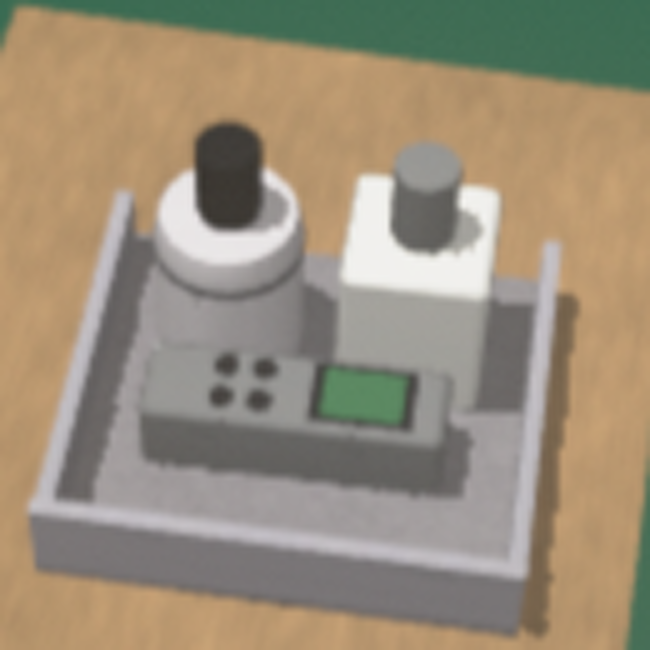

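```bash
cat > m.py <<'E'
from h import *
import pickle
t,s=pickle.load(open("f0.pkl","rb"))
def q(pts,x0,y0,sc): return (np.array(pts,float)+.5)/sc-.5+[x0,y0]
B=lambda p,z: unp(t,q(p,205,165,5),z)
b=B([(125,340),(290,332),(298,498),(133,507)],91);print("bottle",b,b.mean(0))
print("pot lid",B([(427,403)],91),"knob",B([(432,402)],133),"cap",B([(202,418)],133))
m=B([(162,228),(473,207),(475,300),(162,322)],48);print("meter",m.mean(0)); d=m[1]-m[0]+m[2]-m[3];print(d/2,np.degrees(np.arctan2(d[1],d[0])))
w=B([(47,88),(545,58)],46);d=w[1]-w[0];print("back",w.mean(0),np.degrees(np.arctan2(d[1],d[0])),np.hypot(*d))
T=unp(t,q([(52,62),(333,43),(356,515),(66,540)],95,205,4),10);print("tray",T.mean(0),T);d=T[0]-T[3]+T[1]-T[2];print(np.degrees(np.arctan2(d[1],d[0])))
C=unp(t,q([(203,60),(400,128),(265,573),(68,500)],390,210,6),18);d=C[0]-C[3]+C[1]-C[2];print("cradle",C.mean(0),np.degrees(np.arctan2(d[1],d[0])),np.hypot(*d)/2,np.hypot(*(C[1]-C[0])))
S=lambda p,z: unp(s,q(p,230,125,5),z)
print("scene knob top",S([(229,146)],133),"cap",S([(428,168)],133)); m=S([(160,348),(450,374),(440,438),(143,398)],48);print("meter",m.mean(0))
print("brush/box/tape",unp(t,[(158,148),(396,165),(243,133)],20))
E
python3 m.py
```

```text
bottle [[562.65438129  97.24647551]
 [564.06594633  31.97705291]
 [498.8062651   30.3884764 ]
 [497.19077194  95.05428888]] [530.67934116  63.66657343]
pot lid [[534.53488699 -21.50430318]] knob [[534.25042112 -20.96550277]] cap [[530.70316099  64.91867269]]
meter [594.60839163  19.90712072]
[   5.6726407  -131.47031014] -87.52935170523112
back [676.84265483  26.92909168] -87.83830564966199 212.72172246741374
tray [478.19144785 287.65481009] [[601.14394132 369.89618965]
 [607.61784941 217.7985478 ]
 [355.86103071 205.5313506 ]
 [348.14296995 357.3931523 ]]
2.8094509897491564
cradle [ 491.40959653 -326.98222481] -21.180945705833082 168.90647397582163 76.15228002065606
scene knob top [[539.16056019 -20.6808341 ]] cap [[535.2205991   64.90663836]]
meter [597.69368239  21.61775545]
brush/box/tape [[ 757.10258857  259.12114668]
 [ 707.05070736 -267.93307095]
 [ 787.37802521   71.35339689]]
```

Estimates agree between the two cameras within about 4 mm. Bottle is at about (532,64), pot (536,-21), meter (596,22) with a bay yaw of 2.3°. Tray is at (478,288) with yaw 2.8°, cradle at (491,-327) with yaw -21°. The tool yaw is now -73°, so I move toward the bottle.

>>> servo_tool(
  rows=[
    [-1,[0.44,0.83,0],0.4186],
    [-1,[0.44,0.83,0],0.4186],
    [-1,[0.44,0.83,0],0.4186],
    [-1,[0.44,0.83,0],0.4186],
    [-1,[0.44,0.83,0],0.4186],
    [-1,[0.44,0.83,0],0.4186],
    [-1,[0.44,0.83,0],0.4186],
    [-1,[0.44,0.83,0],0.4186],
    [-1,[0.44,0.83,0],0.4186],
    [-1,[0.44,0.83,0],0.4186],
  ],
)

```text
time_s: 1.2
tcp_pos: [358.5, -265.2, 222.7]
orientation: [0.0, 1.0, 0.022, 0.0]
force: [-0.1, 0.1, 0.3]
finger_gap: 87.8
```

>>> servo_tool(
  rows=[
    [-1,[0.434,0.824,0],0],
    [-1,[0.434,0.824,0],0],
    [-1,[0.434,0.824,0],0],
    [-1,[0.434,0.824,0],0],
    [-1,[0.434,0.824,0],0],
    [-1,[0.434,0.824,0],0],
    [-1,[0.434,0.824,0],0],
    [-1,[0.434,0.824,0],0],
    [-1,[0.434,0.824,0],0],
    [-1,[0.434,0.824,0],0],
  ],
)

```text
time_s: 2.2
tcp_pos: [531.6, 62.8, 222.0]
orientation: [0.0, 1.0, 0.019, -0.001]
force: [0.7, -0.6, -0.2]
finger_gap: 87.8
```

```bash
python3 - <<'E'
from h import *
f=grab_frame("wrist");cv2.imwrite("pics/w1.png",f["pixels"]);print(read_state()["tcp_pos"],f["eye"],f["orientation"])
for n,P in dict(cap=(532,64.5,133),pot=(536,-21,133)).items(): print(n,proj(f,P))
import pickle;pickle.dump(f,open("w1.pkl","wb"))
E
```

```text
[531.46244766  62.03187361 222.17703693] [526.99411789 136.53578429 383.83095377] [0.13485975 0.99068946 0.01851932 0.00207008]
cap [[282.28080747 210.57055981]]
pot [[282.95731382 305.00444813]]
```

View pics/w1.png

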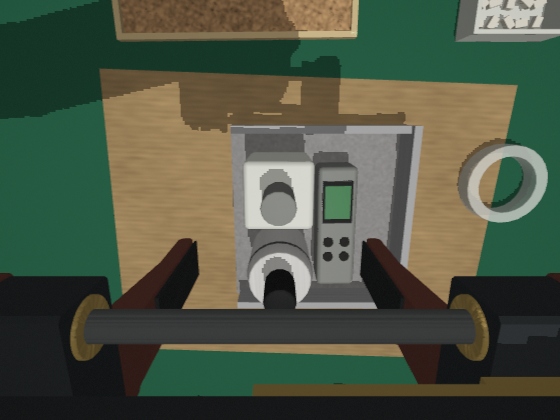

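```bash
python3 - <<'E'
from h import *
import pickle;f=pickle.load(open("w1.pkl","rb"))
print(unp(f,[(278,208)],133),unp(f,[(280,273)],91)); print(unp(f,[(320,166),(355,166),(354,281),(321,281)],48).mean(0), unp(f,[(245,163),(312,163),(312,228),(247,228)],91).mean(0))
E
```

```text
[[528.49641626  66.50740047]] [[533.14409998 -11.74763833]]
[594.37094568  24.50847166] [529.27617873  65.94464679]
```

The wrist view has the cap at (278,208), giving about (528.5,66.5), so fused the bottle is at about (530.5,65). I descend to just above the body with the jaws open.

>>> servo_tool(
  rows=[
    [-1,[-0.003,0.003,-0.1],0],
    [-1,[-0.003,0.003,-0.2],0],
    [-1,[-0.003,0.003,-0.28],0],
    [-1,[-0.003,0.003,-0.308],0],
    [-1,[-0.003,0.003,-0.308],0],
    [-1,[-0.003,0.003,-0.308],0],
  ],
)

```text
time_s: 2.85
tcp_pos: [531.4, 64.4, 100.7]
orientation: [0.0, 1.0, 0.019, 0.001]
force: [0.2, 0.3, 0.6]
finger_gap: 87.3
```

```bash
python3 - <<'E'
from h import *
print(read_state()["tcp_pos"]);f=grab_frame("top");crop(f,205,165,125,120,5,"pics/t2.png")
f=grab_frame("scene");crop(f,210,75,150,150,4,"pics/s2.png")
E
```

```text
[531.35434773  64.3595651  100.74641565]
```

View pics/s2.png

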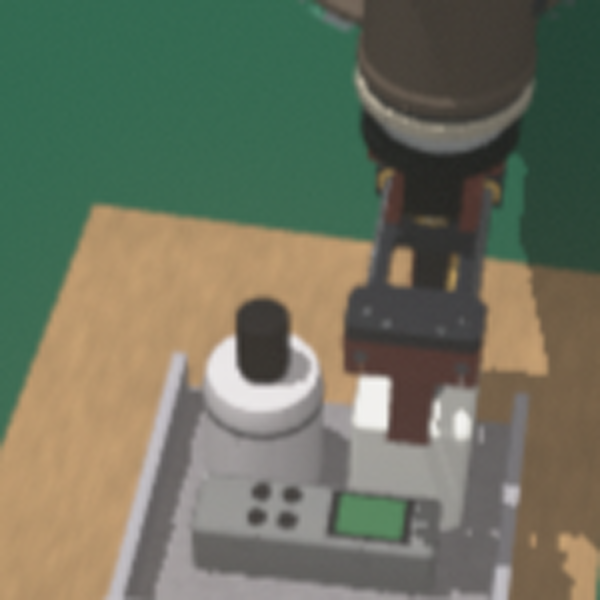

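The far finger straddles the cap in line with it (about (410,410) in the crop). I close.

>>> servo_tool(
  rows=[
    [1,[0,0,-0.005],0],
    [1,[0,0,-0.005],0],
    [1,[0,0,-0.005],0],
    [1,[0,0,-0.005],0],
    [1,[0,0,-0.005],0],
    [1,[0,0,-0.005],0],
    [1,[0,0,-0.005],0],
    [1,[0,0,-0.005],0],
  ],
)

```text
time_s: 3.75
tcp_pos: [530.6, 65.0, 97.4]
orientation: [-0.0, 1.0, 0.02, 0.0]
force: [0.2, -0.7, -0.8]
finger_gap: 29.7
```

>>> servo_tool(
  rows=[
    [1,[0,0,0.05],0],
    [1,[0,0,0.12],0],
    [1,[0,0,0.19],0],
    [1,[0,0.05,0.2],0],
    [1,[-0.003,0.13,0.2],0],
    [1,[-0.006,0.23,0.2],0],
    [1,[-0.01,0.33,0.2],0],
    [1,[-0.013,0.43,0.2],0],
    [1,[-0.016,0.51,0.2],0],
    [1,[-0.0165,0.55,0.2],0],
  ],
)

```text
time_s: 4.75
tcp_pos: [522.5, 288.3, 177.1]
orientation: [-0.001, 1.0, 0.022, -0.001]
force: [-1.1, -0.7, -2.5]
finger_gap: 29.9
```

>>> servo_tool(
  rows=[
    [1,[0,0.0125,0],0],
    [1,[0,0.0125,-0.05],0],
    [1,[0,0.0125,-0.12],0],
    [1,[0,0.0125,-0.17],0],
    [1,[0,0.0125,-0.19],0],
    [1,[0,0.0125,-0.19],0],
  ],
)

```text
time_s: 5.35
tcp_pos: [523.9, 288.0, 100.4]
orientation: [0.001, 1.0, 0.019, -0.001]
force: [0.1, -0.5, -3.1]
finger_gap: 29.3
```

```bash
python3 - <<'E'
from h import *
print(read_state()["tcp_pos"]);f=grab_frame("top");crop(f,95,165,230,180,3,"pics/t3.png")
f=grab_frame("scene");crop(f,330,75,150,180,4,"pics/s3.png")
E
```

```text
[523.90969072 287.97073076 100.3563313 ]
```

View pics/s3.png

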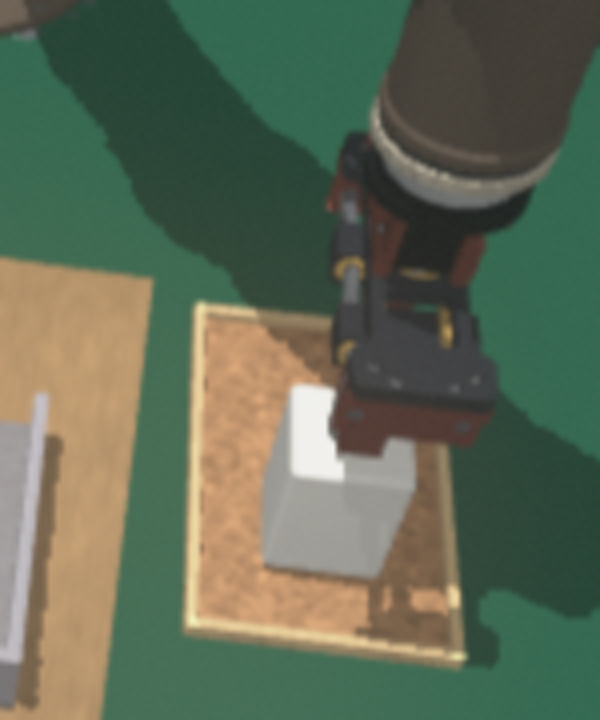

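The bottle hangs just above the cork, well inside the rim. I lower, open and back off.

>>> servo_tool(
  rows=[
    [1,[0,0,-0.006],0],
    [1,[0,0,-0.011],0],
    [1,[0,0,-0.011],0],
    [1,[0,0,-0.011],0],
  ],
)

```text
time_s: 5.85
tcp_pos: [524.1, 290.0, 97.3]
orientation: [-0.0, 1.0, 0.02, 0.0]
force: [0.1, -0.5, -3.5]
finger_gap: 29.7
```

>>> servo_tool(
  rows=[
    [-1,[0,0,0],0],
    [-1,[0,0,0],0],
    [-1,[0,0,0],0],
    [-1,[0,0,0],0],
    [-1,[0,0,0],0],
    [-1,[0,0,0.05],0],
    [-1,[0,0,0.15],0],
    [-1,[0,0,0.25],0],
    [-1,[0,0,0.3],0],
  ],
)

```text
time_s: 6.75
tcp_pos: [524.8, 291.0, 220.6]
orientation: [-0.001, 1.0, 0.02, 0.002]
force: [0.6, -0.1, 0.3]
finger_gap: 87.8
```

>>> servo_tool(
  rows=[
    [-1,[0.026,-0.778,0],0],
    [-1,[0.026,-0.778,0],0],
    [-1,[0.026,-0.778,0],0],
    [-1,[0.026,-0.778,0],0],
    [-1,[0.026,-0.778,0],0],
    [-1,[0.026,-0.778,0],0],
    [-1,[0.026,-0.778,0],0],
    [-1,[0.026,-0.778,0],0],
    [-1,[0.026,-0.778,0],0],
    [-1,[0.026,-0.778,0],0],
  ],
)

```text
time_s: 7.75
tcp_pos: [534.4, -18.8, 217.2]
orientation: [-0.0, 1.0, 0.022, 0.0]
force: [0.1, -0.3, 0.4]
finger_gap: 87.9
```

```bash
python3 - <<'E'
from h import *
f=grab_frame("wrist");cv2.imwrite("pics/w4.png",f["pixels"]);print(read_state()["tcp_pos"])
print(proj(f,[(534.5,-21,133),(534.5,-21,91),(524,290,131)]))
import pickle;pickle.dump(f,open("w4.pkl","wb"))
E
```

```text
[534.39605075 -18.8938942  217.17898859]
[[ 281.57542079  217.05728501]
 [ 281.20638083  203.52554593]
 [ 288.12853346 -333.24718217]]
```

View pics/w4.png

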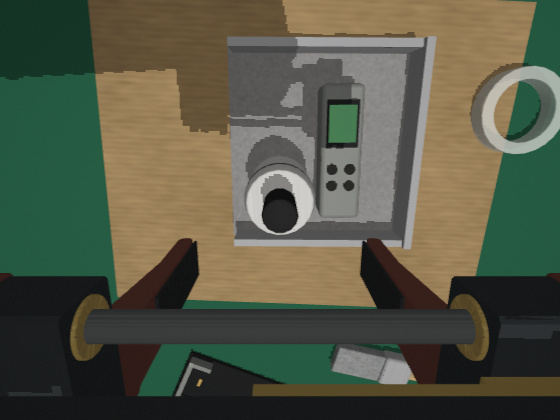

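The knob is seen at (280,211) against a predicted (281.6,217), so y is about -19 and x matches. I descend and grip.

>>> servo_tool(
  rows=[
    [-1,[-0.001,0.004,-0.1],0],
    [-1,[-0.001,0.004,-0.2],0],
    [-1,[-0.001,0.004,-0.27],0],
    [-1,[-0.001,0.004,-0.295],0],
    [-1,[-0.001,0.004,-0.295],0],
    [1,[-0.001,0.004,-0.295],0],
    [1,[-0.001,0.004,-0.295],0],
    [1,[-0.001,0.004,-0.295],0],
    [1,[-0.001,0.004,-0.295],0],
    [1,[-0.001,0.004,-0.295],0],
  ],
)

```text
time_s: 8.8
tcp_pos: [534.2, -19.8, 99.6]
orientation: [0.0, 1.0, 0.02, 0.0]
force: [-0.8, -0.8, -0.6]
finger_gap: 51.0
```

>>> servo_tool(
  rows=[
    [1,[0,0,0],0],
    [1,[0,0,0],0],
    [1,[0,0,0],0],
  ],
)

```text
time_s: 9.1
tcp_pos: [534.0, -19.7, 99.0]
orientation: [-0.0, 1.0, 0.02, 0.0]
force: [0.4, 0.3, 0.1]
finger_gap: 29.7
```

>>> servo_tool(
  rows=[
    [1,[0,0,0.05],0],
    [1,[0,0,0.12],0],
    [1,[0,0,0.19],0],
    [1,[-0.04,0.03,0.2],0],
    [1,[-0.1,0.1,0.2],0],
    [1,[-0.17,0.17,0.2],0],
    [1,[-0.22,0.26,0.2],0],
    [1,[-0.25,0.36,0.2],0],
    [1,[-0.255,0.46,0.2],0],
    [1,[-0.255,0.56,0.2],0],
  ],
)

```text
time_s: 10.1
tcp_pos: [431.0, 205.2, 178.9]
orientation: [0.001, 1.0, 0.02, -0.0]
force: [0.8, -1.5, -3.2]
finger_gap: 29.5
```

>>> servo_tool(
  rows=[
    [1,[0,0.1,0],0],
    [1,[0,0.17,0],0],
    [1,[0,0.204,0],0],
    [1,[0,0.204,-0.06],0],
    [1,[0,0.204,-0.13],0],
    [1,[0,0.204,-0.18],0],
    [1,[0,0.204,-0.195],0],
    [1,[0,0.204,-0.195],0],
    [1,[0,0.204,-0.195],0],
  ],
)

```text
time_s: 11.0
tcp_pos: [432.5, 286.0, 101.8]
orientation: [-0.0, 1.0, 0.02, 0.0]
force: [0.6, 0.8, -2.2]
finger_gap: 29.9
```

```bash
python3 - <<'E'
from h import *
s=read_state();print(s["tcp_pos"],s["force"])
f=grab_frame("scene");crop(f,330,75,150,180,4,"pics/s5.png")
E
```

```text
[432.47220552 285.98594317 101.82508204] [ 0.59831767  0.78188471 -2.2265902 ]
```

View pics/s5.png

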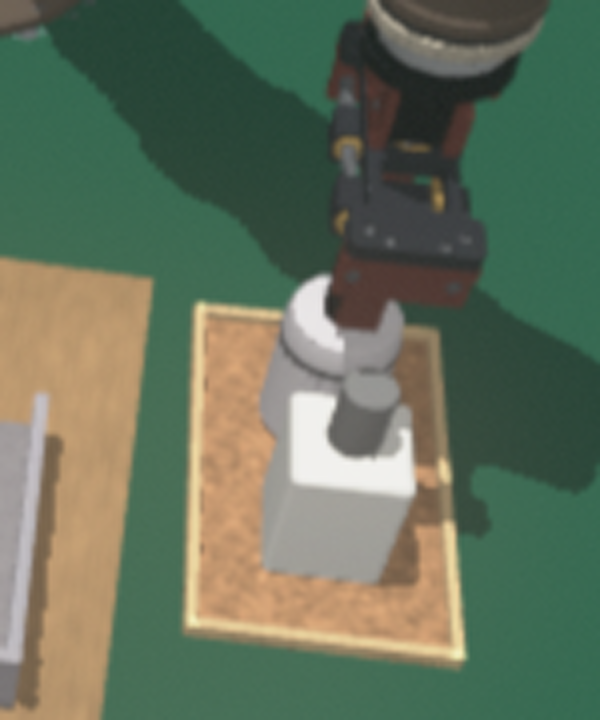

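The bottle stands on the tray and the pot hangs beside it over free cork. I lower it, release and lift.

>>> servo_tool(
  rows=[
    [1,[0,0,-0.007],0],
    [1,[0,0,-0.0115],0],
    [1,[0,0,-0.0115],0],
    [1,[0,0,-0.0115],0],
    [1,[0,0,-0.0115],0],
  ],
)

```text
time_s: 11.55
tcp_pos: [432.6, 286.2, 96.9]
orientation: [-0.0, 1.0, 0.02, 0.001]
force: [0.8, -0.3, 2.4]
finger_gap: 29.5
```

>>> servo_tool(
  rows=[
    [-1,[0,0,0],0],
    [-1,[0,0,0],0],
    [-1,[0,0,0],0],
    [-1,[0,0,0],0],
    [-1,[0,0,0],0],
    [-1,[0,0,0],0],
    [-1,[0,0,0.06],0],
    [-1,[0,0,0.16],0],
    [-1,[0,0,0.25],0],
    [-1,[0,0,0.25],0],
  ],
)

```text
time_s: 12.55
tcp_pos: [433.8, 288.0, 201.0]
orientation: [-0.002, 1.0, 0.02, 0.003]
force: [0.5, 0.4, 0.1]
finger_gap: 87.8
```

>>> servo_tool(
  rows=[
    [-1,[0.407,-0.66,0],0],
    [-1,[0.407,-0.66,0],0],
    [-1,[0.407,-0.66,0],0],
    [-1,[0.407,-0.66,0],0],
    [-1,[0.407,-0.66,0],0],
    [-1,[0.407,-0.66,0],0],
    [-1,[0.407,-0.66,0],0],
    [-1,[0.407,-0.66,0],0],
    [-1,[0.407,-0.66,0],0],
    [-1,[0.407,-0.66,0],0],
  ],
)

```text
time_s: 13.55
tcp_pos: [593.9, 24.3, 196.5]
orientation: [-0.0, 1.0, 0.022, -0.0]
force: [0.4, 0.2, -0.6]
finger_gap: 87.9
```

```bash
python3 - <<'E'
from h import *
import pickle
f=grab_frame("wrist");cv2.imwrite("pics/w6.png",f["pixels"]);print(read_state()["tcp_pos"])
t=grab_frame("top");s=grab_frame("scene");pickle.dump((f,t,s),open("f6.pkl","wb"))
cv2.imwrite("pics/t6.png",t["pixels"])
th=np.radians(2.3);c,si=np.cos(th),np.sin(th)
print(proj(f,[(595+a*c-b*si,22+a*si+b*c,48) for a,b in [(-21,-68),(21,-68),(21,68),(-21,68)]]))
E
```

```text
[594.06634192  24.16946736 196.63802197]
[[261.50287448 261.67139409]
 [302.06030142 261.78265361]
 [305.26562627 126.51805596]
 [259.83447956 126.37599634]]
```

View pics/w6.png

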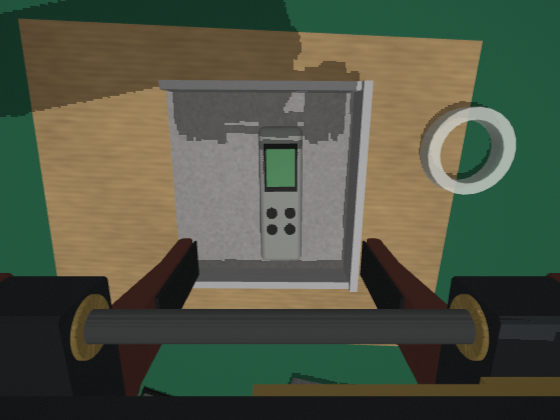

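View pics/t6.png

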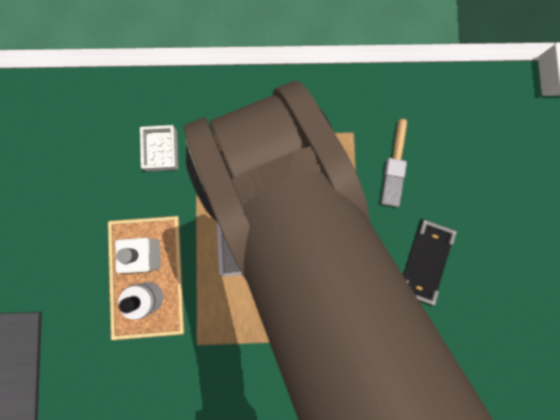

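Bottle (125,255) and pot (135,300) stand on the tray. The meter's corners match the prediction within 1–2 px. I descend onto the meter.

>>> servo_tool(
  rows=[
    [-1,[0.002,0,-0.1],0],
    [-1,[0.002,0,-0.2],0],
    [-1,[0.002,0,-0.3],0],
    [-1,[0.002,0,-0.38],0],
    [-1,[0.002,0,-0.43],0],
    [-1,[0.002,0,-0.451],0],
    [-1,[0.002,0,-0.451],0],
    [-1,[0.002,0,-0.451],0],
  ],
)

```text
time_s: 14.5
tcp_pos: [596.3, 22.4, 17.2]
orientation: [-0.0, 1.0, 0.02, 0.001]
force: [0.4, 0.0, 0.5]
finger_gap: 87.6
```

>>> servo_tool(
  rows=[
    [1,[0,0,0],0],
    [1,[0,0,0],0],
    [1,[0,0,0],0],
    [1,[0,0,0],0],
    [1,[0,0,0],0],
    [1,[0,0,0],0],
    [1,[0,0,0],0],
  ],
)

```text
time_s: 15.2
tcp_pos: [595.5, 21.9, 16.1]
orientation: [0.0, 1.0, 0.02, -0.0]
force: [0.3, 0.2, 1.4]
finger_gap: 41.9
```

>>> servo_tool(
  rows=[
    [1,[0,0,0.05],0],
    [1,[0,0,0.13],0],
    [1,[0,0,0.22],0],
    [1,[0,-0.03,0.25],0],
    [1,[-0.02,-0.1,0.25],0.04],
    [1,[-0.05,-0.19,0.25],0.08],
    [1,[-0.08,-0.28,0.25],0.125],
    [1,[-0.11,-0.37,0.25],0.17],
    [1,[-0.14,-0.46,0.25],0.215],
    [1,[-0.17,-0.55,0.25],0.26],
  ],
)

```text
time_s: 16.2
tcp_pos: [525.7, -200.5, 114.6]
orientation: [-0.0, 0.909, 0.418, -0.001]
force: [1.0, -0.5, -4.4]
finger_gap: 41.7
```

>>> servo_tool(
  rows=[
    [1,[-0.03,-0.1,0],0.04],
    [1,[-0.06,-0.2,0],0.08],
    [1,[-0.08,-0.28,0],0.1094],
    [1,[-0.09,-0.322,0],0.1094],
    [1,[-0.09,-0.322,0],0.1094],
    [1,[-0.09,-0.322,0],0.1094],
    [1,[-0.09,-0.322,0],0.1094],
  ],
)

```text
time_s: 16.9
tcp_pos: [492.2, -324.8, 116.0]
orientation: [-0.0, 0.825, 0.566, 0.0]
force: [0.8, -0.1, -3.3]
finger_gap: 41.8
```

```bash
python3 - <<'E'
from h import *
import pickle
s=read_state();print(s["tcp_pos"],s["orientation"],s["force"],s["ft_torque"])
f=grab_frame("wrist");cv2.imwrite("pics/w7.png",f["pixels"])
t=grab_frame("top");s=grab_frame("scene");pickle.dump((f,t,s),open("f7.pkl","wb"))
crop(s,80,90,160,140,5,"pics/s7.png")
crop(t,380,200,100,110,5,"pics/t7.png")
E
```

```text
[ 492.20154572 -324.78702335  115.96054713] [-3.45286719e-04  8.24725239e-01  5.65533415e-01  3.42031104e-04] [ 0.76999692 -0.08135893 -3.27978083] [ 0.03474339 -0.1305848   0.0522556 ]
```

View pics/w7.png

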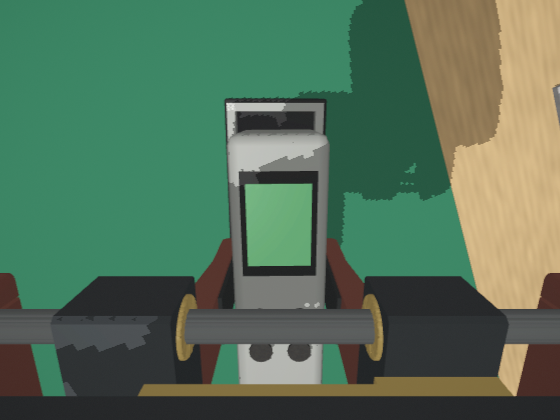

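View pics/s7.png

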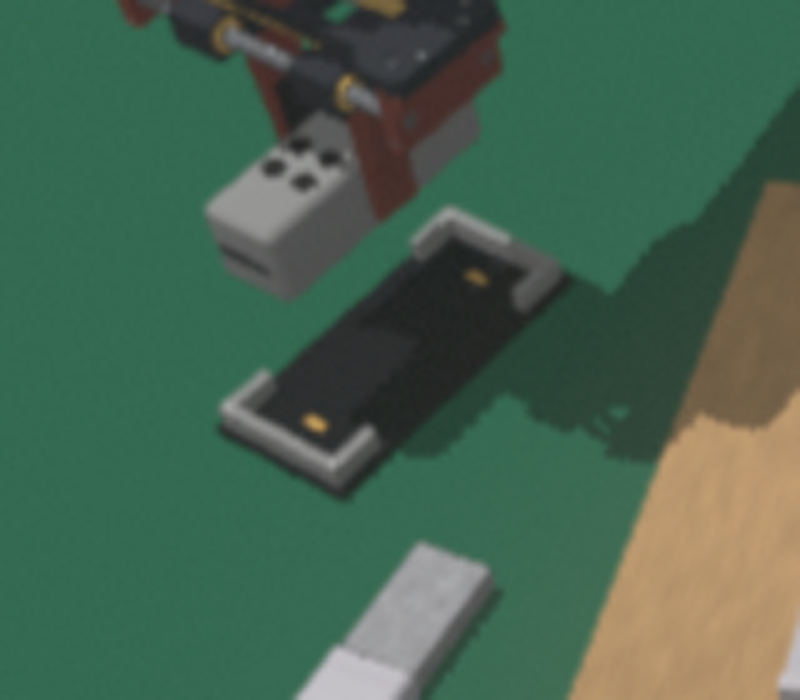

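View pics/t7.png

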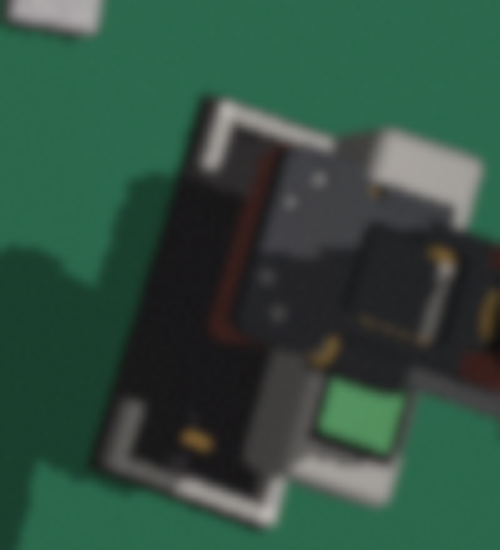

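```bash
python3 - <<'E'
from h import *
import pickle
f,t,s=pickle.load(open("f7.pkl","rb"))
q=lambda p,x,y,sc:(np.array(p,float)+.5)/sc-.5+[x,y]
C=unp(s,q([(450,206),(566,262),(336,478),(221,406)],80,90,5),18);d=C[1]-C[2]+C[0]-C[3]
print("cr scene",C.mean(0),np.degrees(np.arctan2(d[1],d[0])),np.hypot(*d)/2,C)
print("amber scene",unp(s,q([(476,277),(315,423)],80,90,5),6).mean(0))
t0=pickle.load(open("f0.pkl","rb"))[0]
a=unp(t0,q([(272,158),(177,468)],390,210,6),6);d=a[0]-a[1];print("amber top",a.mean(0),np.degrees(np.arctan2(d[1],d[0])))
# meter ends: frame of cradle dir
u=np.array([np.cos(np.radians(-21.2)),np.sin(np.radians(-21.2))]);n=np.array([-u[1],u[0]]);c=np.array([492.2,-324.8])
for nm,fr,p,z in [("wrist far",f,[(278,134)],148),("wrist cradle stop outer",f,[(275.5,103)],18),("top screen end",t,q([(342,487)],380,200,5),148),("top other end top edge",t,q([(436,142)],380,200,5),148)]:
    w=unp(fr,p,z)[0]-c;print(nm,w@u,w@n)
E
```

```text
cr scene [ 495.01658742 -325.68344547] 158.6621485038589 168.8512094972234 [[ 402.53927029 -330.98789224]
 [ 430.21726844 -258.93967351]
 [ 589.7536435  -320.66008361]
 [ 557.55616747 -392.14613252]]
amber scene [ 493.88367198 -328.34278077]
amber top [ 491.39116814 -328.39754079] -21.22325768100843
wrist far -68.77949061085528 -0.5669658832456952
wrist cradle stop outer -85.45557785465942 -2.763401008559447
top screen end -64.09412615602659 -1.6712561414278564
top other end top edge 68.38797829378619 1.2399904039548866
```

Meter is centred in the jaws to within about 2 mm and the cradle lies within 3 mm of the TCP. I descend.

>>> servo_tool(
  rows=[
    [1,[-0.001,-0.003,-0.07],0],
    [1,[-0.001,-0.003,-0.14],0],
    [1,[-0.001,-0.003,-0.19],0],
    [1,[-0.001,-0.003,-0.22],0],
    [1,[-0.001,-0.003,-0.235],0],
    [1,[-0.001,-0.003,-0.235],0],
    [1,[-0.001,-0.003,-0.235],0],
  ],
)

```text
time_s: 17.75
tcp_pos: [491.9, -328.1, 23.0]
orientation: [0.001, 0.825, 0.565, 0.0]
force: [-0.6, 0.1, -2.3]
finger_gap: 42.6
```

```bash
python3 - <<'E'
from h import *
s=read_state();print(s["tcp_pos"],s["orientation"],s["force"])
s=grab_frame("scene");crop(s,80,90,160,140,5,"pics/s8.png")
E
```

```text
[ 491.9441816  -328.11453699   22.95362186] [5.78332846e-04 8.25121635e-01 5.64954728e-01 3.29221732e-04] [-0.58840838  0.10987554 -2.25192228]
```

View pics/s8.png

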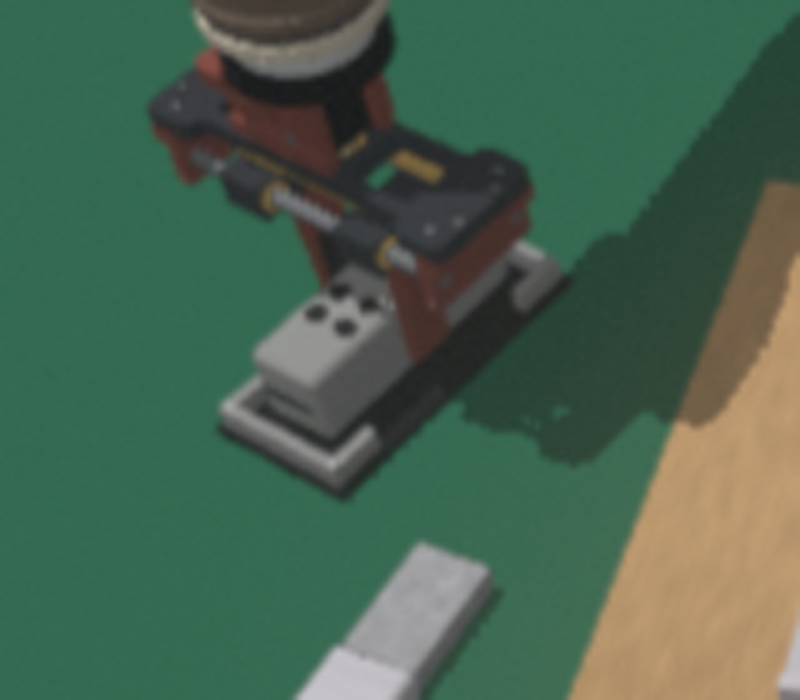

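The meter fits between the stops with margin. I lower the last 6 mm, release and lift.

>>> servo_tool(
  rows=[
    [1,[0,0,-0.008],0],
    [1,[0,0,-0.014],0],
    [1,[0,0,-0.0155],0],
    [1,[0,0,-0.0155],0],
    [1,[0,0,-0.0155],0],
  ],
)

```text
time_s: 18.3
tcp_pos: [491.1, -328.3, 16.1]
orientation: [0.0, 0.825, 0.565, -0.0]
force: [-2.3, -0.3, 0.8]
finger_gap: 41.9
```

>>> servo_tool(
  rows=[
    [-1,[0,0,0],0],
    [-1,[0,0,0],0],
    [-1,[0,0,0],0],
    [-1,[0,0,0],0],
    [-1,[0,0,0],0],
    [-1,[0,0,0],0],
    [-1,[0,0,0.07],0],
    [-1,[0,0,0.17],0],
    [-1,[0,0,0.29],0],
    [-1,[0,0,0.4],0],
  ],
)

```text
time_s: 19.3
tcp_pos: [491.1, -327.7, 177.7]
orientation: [-0.0, 0.825, 0.565, 0.0]
force: [0.7, -1.0, 0.3]
finger_gap: 88.0
```

```bash
python3 - <<'E'
from h import *
s=read_state();print(s["tcp_pos"],s["orientation"],s["force"])
f=grab_frame("wrist");cv2.imwrite("pics/w9.png",f["pixels"]);t=grab_frame("top");crop(t,80,190,110,160,4,"pics/t9.png")
import pickle;pickle.dump((f,t),open("f9.pkl","wb"))
E
```

```text
[ 491.12770505 -327.73735793  177.71148063] [-1.41401941e-04  8.25051417e-01  5.65057617e-01  1.68555117e-04] [ 0.66127285 -1.02657489  0.28305948]
```

View pics/w9.png

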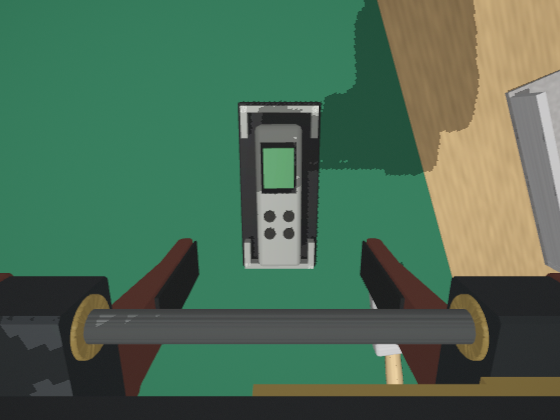

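View pics/t9.png

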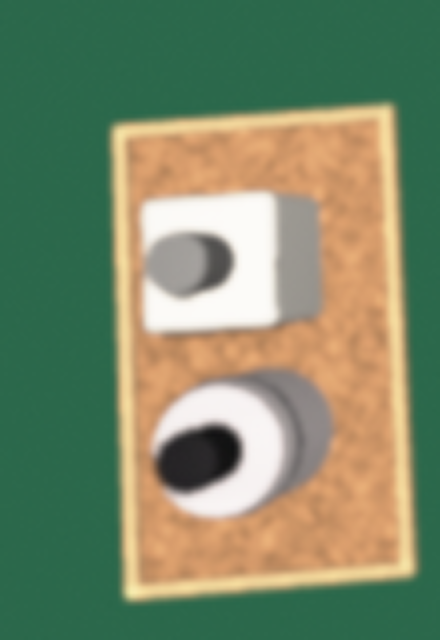

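```bash
python3 - <<'E'
from h import *
import pickle
f,t=pickle.load(open("f9.pkl","rb"))
u=np.array([np.cos(np.radians(-21.2)),np.sin(np.radians(-21.2))]);n=np.array([-u[1],u[0]]);c=np.array([491.5,-327.6])
for p,z in [((278,128),48),((280,265),48),((280,103),6),((280,268),18),((255,190),48),((301,190),48)]:
    w=unp(f,p,z)[0]-c;print(p,z,w@u,w@n)
E
```

```text
(278, 128) 48 -66.28518692821285 -1.1970367431881188
(280, 265) 48 63.694800889294186 0.6546910711619821
(280, 103) 6 -88.67200645134015 0.6540407194660314
(280, 268) 18 81.5434439836998 0.7640550054044224
(255, 190) 48 -11.159409366431783 -22.277052811473574
(301, 190) 48 -11.160541644414346 19.79928990676382
```

>>> servo_tool(
  rows=[
    [-1,[-0.075,0.767,0.1],-0.3694],
    [-1,[-0.075,0.767,0.1],-0.3694],
    [-1,[-0.075,0.767,0.1],-0.3694],
    [-1,[-0.075,0.767,0.1],-0.3694],
    [-1,[-0.075,0.767,0.1],-0.3694],
    [-1,[-0.075,0.767,0.1],-0.3694],
    [-1,[-0.075,0.767,0.1],-0.3694],
    [-1,[-0.075,0.767,0.1],-0.3694],
    [-1,[-0.075,0.767,0.1],-0.3694],
  ],
)

```text
time_s: 20.3
tcp_pos: [460.9, -20.7, 215.7]
orientation: [0.0, 1.0, 0.02, 0.0]
force: [-0.5, -0.5, -0.1]
finger_gap: 87.7
```

>>> servo_tool(
  rows=[
    [-1,[-0.071,0.766,0],0],
    [-1,[-0.071,0.766,0],0],
    [-1,[-0.071,0.766,0],0],
    [-1,[-0.071,0.766,0],0],
    [-1,[-0.071,0.766,0],0],
    [-1,[-0.071,0.766,0],0],
    [-1,[-0.071,0.766,0],0],
    [-1,[-0.071,0.766,0],0],
    [-1,[-0.071,0.766,0],0],
  ],
)

```text
time_s: 21.2
tcp_pos: [433.2, 283.4, 215.2]
orientation: [0.001, 1.0, 0.02, -0.0]
force: [0.9, -0.6, -0.1]
finger_gap: 87.7
```

>>> servo_tool(
  rows=[
    [-1,[0,0.002,-0.1],0],
    [-1,[0,0.002,-0.19],0],
    [-1,[0,0.002,-0.26],0],
    [-1,[0,0.002,-0.292],0],
    [-1,[0,0.002,-0.292],0],
    [-1,[0,0.002,-0.292],0],
  ],
)

```text
time_s: 21.8
tcp_pos: [433.6, 285.5, 100.0]
orientation: [-0.0, 1.0, 0.02, 0.0]
force: [0.4, -0.5, 0.7]
finger_gap: 88.0
```

>>> servo_tool(
  rows=[
    [1,[0,0,-0.003],0],
    [1,[0,0,-0.003],0],
    [1,[0,0,-0.003],0],
    [1,[0,0,-0.003],0],
    [1,[0,0,-0.003],0],
    [1,[0,0,-0.003],0],
    [1,[0,0,-0.003],0],
    [1,[0,0,-0.003],0],
  ],
)

```text
time_s: 22.6
tcp_pos: [432.8, 285.9, 97.8]
orientation: [0.0, 1.0, 0.02, -0.0]
force: [0.7, -0.0, -1.2]
finger_gap: 29.2
```

>>> servo_tool(
  rows=[
    [1,[0,0,0.05],0],
    [1,[0,0,0.12],0],
    [1,[0,0,0.19],0],
    [1,[0,-0.04,0.2],0],
    [1,[0,-0.12,0.2],0],
    [1,[0,-0.22,0.2],0],
    [1,[0.02,-0.32,0.2],0],
    [1,[0.06,-0.41,0.2],0],
    [1,[0.11,-0.5,0.2],0],
    [1,[0.16,-0.58,0.2],0],
  ],
)

```text
time_s: 23.6
tcp_pos: [496.8, 51.5, 177.6]
orientation: [0.0, 1.0, 0.02, -0.0]
force: [0.5, 0.8, -2.9]
finger_gap: 29.7
```

>>> servo_tool(
  rows=[
    [1,[0.05,-0.09,0],0],
    [1,[0.08,-0.15,0],0],
    [1,[0.093,-0.184,0],0],
    [1,[0.093,-0.184,0],0],
    [1,[0.093,-0.184,0],0],
    [1,[0.093,-0.184,0],0],
  ],
)

```text
time_s: 24.2
tcp_pos: [533.3, -17.6, 178.0]
orientation: [-0.0, 1.0, 0.021, -0.0]
force: [0.7, 1.0, -3.4]
finger_gap: 29.6
```

>>> servo_tool(
  rows=[
    [1,[0.001,-0.002,-0.06],0],
    [1,[0.001,-0.002,-0.12],0],
    [1,[0.001,-0.002,-0.17],0],
    [1,[0.001,-0.002,-0.187],0],
    [1,[0.001,-0.002,-0.187],0],
    [1,[0.001,-0.002,-0.187],0],
  ],
)

```text
time_s: 24.8
tcp_pos: [534.9, -19.6, 104.0]
orientation: [-0.0, 1.0, 0.021, 0.001]
force: [0.7, 0.4, -3.6]
finger_gap: 29.7
```

```bash
python3 - <<'E'
from h import *
s=read_state();print(s["tcp_pos"],s["force"])
s=grab_frame("scene");crop(s,210,75,150,150,4,"pics/s10.png")
E
```

```text
[534.85574434 -19.62098728 104.01156063] [ 0.73744299  0.39523255 -3.61594465]
```

View pics/s10.png

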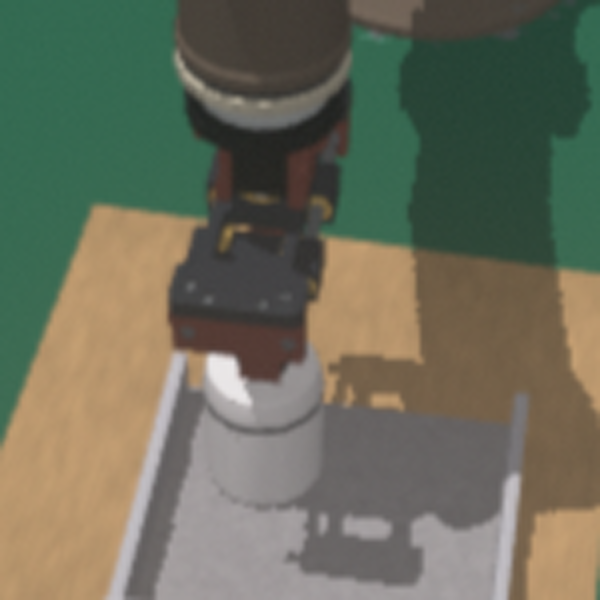

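The pot is over its original spot. I lower it and release.

>>> servo_tool(
  rows=[
    [1,[0,0,-0.006],0],
    [1,[0,0,-0.01],0],
    [1,[0,0,-0.01],0],
    [1,[0,0,-0.01],0],
    [1,[0,0,-0.01],0],
  ],
)

```text
time_s: 25.35
tcp_pos: [535.0, -20.5, 99.8]
orientation: [0.0, 1.0, 0.02, 0.001]
force: [-0.1, -1.0, 5.5]
finger_gap: 29.7
```

>>> servo_tool(
  rows=[
    [-1,[0,0,0],0],
    [-1,[0,0,0],0],
    [-1,[0,0,0],0],
    [-1,[0,0,0],0],
    [-1,[0,0,0],0],
    [-1,[0,0,0],0],
    [-1,[0,0,0.06],0],
    [-1,[0,0,0.16],0],
    [-1,[0,0,0.28],0],
    [-1,[0,0,0.29],0],
  ],
)

```text
time_s: 26.35
tcp_pos: [537.2, -19.5, 220.5]
orientation: [0.0, 1.0, 0.02, 0.004]
force: [0.7, -0.4, 0.3]
finger_gap: 87.6
```

>>> servo_tool(
  rows=[
    [-1,[-0.026,0.776,0],0],
    [-1,[-0.026,0.776,0],0],
    [-1,[-0.026,0.776,0],0],
    [-1,[-0.026,0.776,0],0],
    [-1,[-0.026,0.776,0],0],
    [-1,[-0.026,0.776,0],0],
    [-1,[-0.026,0.776,0],0],
    [-1,[-0.026,0.776,0],0],
    [-1,[-0.026,0.776,0],0],
  ],
)

```text
time_s: 27.25
tcp_pos: [524.2, 288.5, 214.4]
orientation: [0.001, 1.0, 0.02, -0.0]
force: [1.8, -0.8, -0.6]
finger_gap: 87.4
```

>>> servo_tool(
  rows=[
    [-1,[0,0.001,-0.1],0],
    [-1,[0,0.001,-0.19],0],
    [-1,[0,0.001,-0.26],0],
    [-1,[0,0.001,-0.29],0],
    [-1,[0,0.001,-0.29],0],
    [-1,[0,0.001,-0.29],0],
  ],
)

```text
time_s: 27.85
tcp_pos: [524.9, 289.8, 100.2]
orientation: [-0.0, 1.0, 0.019, 0.001]
force: [0.1, 0.8, 0.6]
finger_gap: 88.0
```

>>> servo_tool(
  rows=[
    [1,[0,0,-0.002],0],
    [1,[0,0,-0.002],0],
    [1,[0,0,-0.002],0],
    [1,[0,0,-0.002],0],
    [1,[0,0,-0.002],0],
    [1,[0,0,-0.002],0],
    [1,[0,0,-0.002],0],
    [1,[0,0,-0.002],0],
  ],
)

```text
time_s: 28.65
tcp_pos: [524.0, 290.4, 98.2]
orientation: [-0.0, 1.0, 0.02, -0.0]
force: [0.6, -0.1, -0.7]
finger_gap: 29.6
```

>>> servo_tool(
  rows=[
    [1,[0,0,0.05],0],
    [1,[0,0,0.12],0],
    [1,[0,0,0.19],0],
    [1,[0,-0.04,0.2],0],
    [1,[0.003,-0.12,0.2],0],
    [1,[0.006,-0.22,0.2],0],
    [1,[0.01,-0.32,0.2],0],
    [1,[0.013,-0.42,0.2],0],
    [1,[0.016,-0.5,0.2],0],
    [1,[0.0165,-0.54,0.2],0],
  ],
)

```text
time_s: 29.65
tcp_pos: [530.3, 70.2, 177.5]
orientation: [0.001, 1.0, 0.018, -0.001]
force: [-0.9, 0.3, -3.7]
finger_gap: 29.9
```

>>> servo_tool(
  rows=[
    [1,[0,-0.022,0],0],
    [1,[0,-0.022,0],0],
    [1,[0,-0.022,-0.06],0],
    [1,[0,-0.022,-0.12],0],
    [1,[0,-0.022,-0.17],0],
    [1,[0,-0.022,-0.186],0],
    [1,[0,-0.022,-0.186],0],
    [1,[0,-0.022,-0.186],0],
  ],
)

```text
time_s: 30.45
tcp_pos: [531.0, 66.6, 104.6]
orientation: [-0.0, 1.0, 0.021, 0.0]
force: [-0.6, 0.4, -2.2]
finger_gap: 29.2
```

```bash
python3 - <<'E'
from h import *
s=read_state();print(s["tcp_pos"],s["force"])
s=grab_frame("scene");crop(s,210,75,150,150,4,"pics/s11.png")
E
```

```text
[531.02949859  66.64383127 104.64998206] [-0.56699622  0.36819436 -2.22042487]
```

View pics/s11.png

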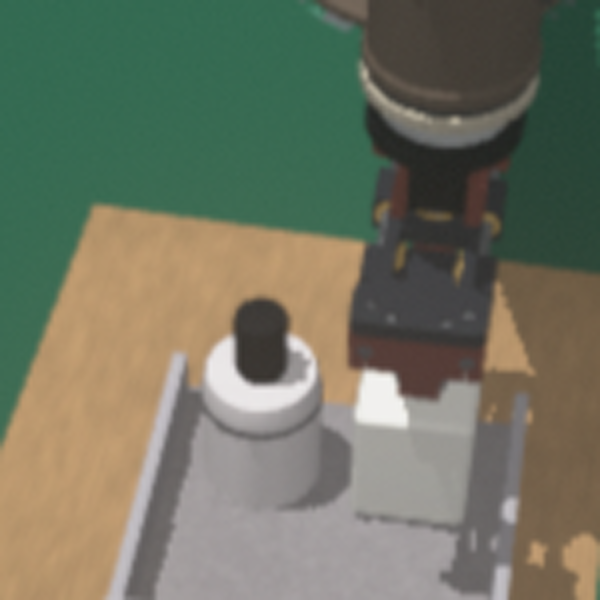

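The pot stands at its original image position (262,330), the same as in s2, and the bottle is just above its spot. I lower and release it, then retreat.

>>> servo_tool(
  rows=[
    [1,[0,-0.002,-0.006],0],
    [1,[0,-0.002,-0.011],0],
    [1,[0,-0.002,-0.011],0],
    [1,[0,-0.002,-0.011],0],
    [1,[0,-0.002,-0.011],0],
  ],
)

```text
time_s: 31.0
tcp_pos: [531.3, 64.6, 100.1]
orientation: [0.0, 1.0, 0.02, 0.001]
force: [0.7, -0.6, 4.9]
finger_gap: 29.4
```

>>> servo_tool(
  rows=[
    [-1,[0,0,0],0],
    [-1,[0,0,0],0],
    [-1,[0,0,0],0],
    [-1,[0,0,0],0],
    [-1,[0,0,0],0],
    [-1,[0,0,0],0],
    [-1,[0,0,0.06],0],
    [-1,[0,0,0.16],0],
    [-1,[0,0,0.28],0],
    [-1,[0,0,0.35],0],
  ],
)

```text
time_s: 32.0
tcp_pos: [531.3, 65.5, 242.7]
orientation: [-0.0, 1.0, 0.02, 0.001]
force: [0.6, -0.4, 0.1]
finger_gap: 87.7
```

>>> servo_tool(
  rows=[
    [-1,[-0.25,0.9,0.1],0],
    [-1,[-0.25,0.9,0.1],0],
    [-1,[-0.25,0.9,0.1],0],
    [-1,[-0.25,0.9,0.1],0],
    [-1,[-0.25,0.9,0.1],0],
    [-1,[-0.25,0.9,0.1],0],
    [-1,[-0.25,0.9,0.1],0],
    [-1,[-0.25,0.9,0.1],0],
    [-1,[-0.25,0.9,0.1],0],
  ],
)

```text
time_s: 32.9
tcp_pos: [427.4, 429.2, 279.8]
orientation: [-0.001, 1.0, 0.023, -0.001]
force: [-0.2, 0.5, -0.6]
finger_gap: 87.5
```

```bash
python3 - <<'E'
from h import *
s=read_state();print(s["tcp_pos"],s["force"],s["time_s"])
s=grab_frame("scene");t=grab_frame("top");cv2.imwrite("pics/sE.png",s["pixels"]);cv2.imwrite("pics/tE.png",t["pixels"])
crop(t,205,165,125,120,5,"pics/tbayE.png")
crop(s,230,125,130,130,5,"pics/sbayE.png")
E
```

```text
[427.37008401 429.15282924 279.81899597] [-0.2392604   0.52807004 -0.62132174] 32.9
```

View pics/tE.png

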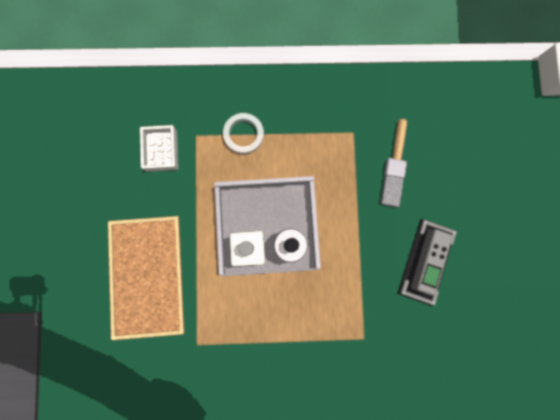

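View pics/tbayE.png

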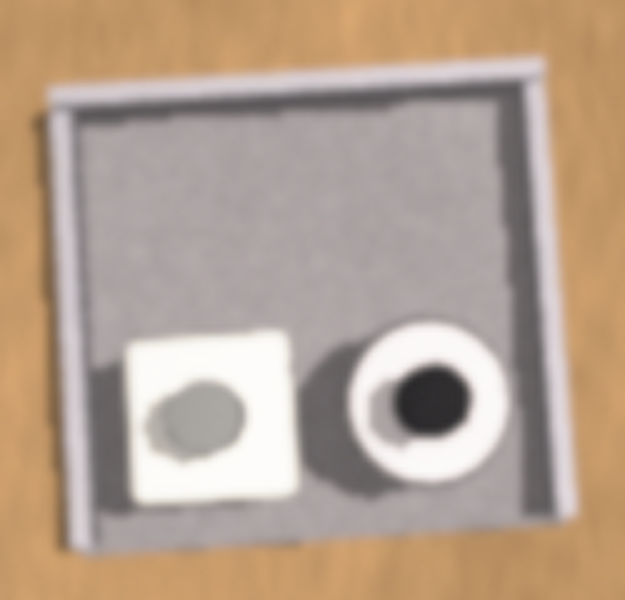

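View pics/sE.png

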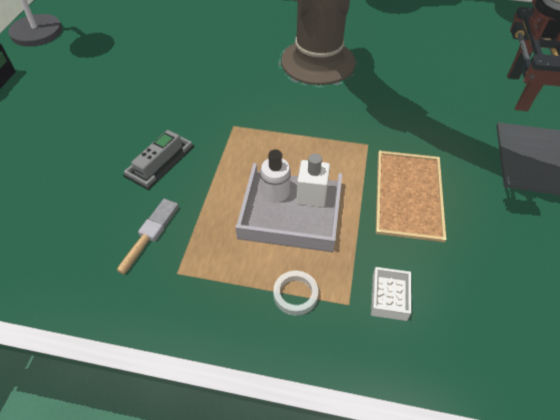

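Cap (204,418) and lid (428,402) lie within 2 crop pixels (about 1 mm) of the first picture. The meter lies in the cradle, screen up, and the bystanders have not moved. I let the arm settle and hand in.

>>> servo_tool(
  rows=[
    [-1,[0,0,0],0],
    [-1,[0,0,0],0],
    [-1,[0,0,0],0],
  ],
)

```text
time_s: 33.3
tcp_pos: [431.5, 423.5, 279.5]
orientation: [0.0, 1.0, 0.019, 0.0]
force: [-0.0, 0.7, -0.5]
finger_gap: 88.1
```

```bash
python3 -c "
from station import *
print(hand_in())"
```

```text
the job is handed in; nothing more can be done
None
```

I handed the job in at about 33 s of the 122 s allowed. By my last checks everything is where the task asks. The interface reports no verdict, so I can't confirm that it passed.

I stood the bottle and pot on the cork tray and laid the meter screen up in the cradle. I then put the pot and the bottle back in the bay.

- **Bottle and pot:** the last top-camera picture shows both upright, within about 1 mm of where they stood at the start.
- **Meter:** the wrist camera put it within about 2 mm of the cradle's centre. The arm's height at release matched the height at which I gripped it flat in the bay.
- **Bystanders and arm:** the tape ring, brush and parts box look unmoved in the last pictures. The arm is clear of everything with the gripper open.

No check failed. Two readings disagreed slightly: the scene camera read about 4 mm further in x than the top camera, and I used the top camera's values. The bottle was let go up to 2 mm above the tray and still stood upright.

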